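Unlock the canvas clamp

ROBOT

A 7-joint arm with a two-finger parallel gripper is mounted at the origin on the work surface; the furniture and walls round the work are solid. World frame = base frame: x ahead of the robot, y to its left, z up, the work surface at z = 0. Lengths are in m, angles in rad, forces in N, time in s.
With the tool pointing down it reaches from about 0.35 to 0.9 m from the base axis. Payload 19.9 kg.
Tool frame: the origin (TCP) lies between the finger pads; the fingertips stand 14 mm ahead of it and the grasp point (between the pads) lies 5 mm behind it; z points along the fingers, y is the line along which they close (so a half turn about z gives the same grasp; the last joint's range is limited). The gripper opens to 85 mm and grips with 20 to 120 N. Pads are 22 mm wide; open, the fingers measure 114 mm over their backs; the gripper's body (76 mm by 85 mm) begins 54 mm behind the grasp point. The pads swing forward as they close: fully open they stand 13 mm farther back than shut.
Start: joints at [-1.262, 0.417, -0.01, 1.614, 0.005, 1.111, -0.053], TCP at [0.214, 0.587, 0.245] pointing down, gripper open.
Joint ranges: [-2.81, 2.81], [-0.39, 2.02], [-1.27, 1.25], [0.06, 2.57], [-1.19, 4.33], [0.19, 2], [-2.82, 2.82]. Speed limits (rad/s): [1.89, 1.89, 2.39, 2.39, 3.01, 3.01, 3.01].

INTERFACE

Orientations are given as a rotation vector (axis times angle).
In Python, from plant import status, cams, hand_in gives the robot as it stands.
- The arm moves only by the shell command python3 -m jog 'ROWS'. ROWS is JSON, a list of rows, each a list of 5 numbers: the shift along the world's x, y, z in m, then the turn about the world's z in rad, then the gripper command: -1 is fully open, 1 is shut, values between are in proportion. A call has exactly 10 rows; each row is the pose to reach, as a shift and turn from the pose commanded when the call began; what a row does not reach only later rows make up. A row lasts 1/10 s, in which the tool goes at most 50 mm and 8.59 degrees, less where a joint would pass 70% of its speed; a pose out of reach is approached as far as the arm can. A call with a gripper value outside its range is refused whole. The fingers move at their own pace and stop on an object; the grip force is fixed at half the most. Time passes only in rows, so rows that repeat a pose let the fingers close, or fill a call up. It gives the time, the measured TCP pose, the force, the opening and the grip force at its end, in the units of the state.
- status.state(): the state, without advancing time (a new reading comes with each control period).
- cams.read_camera(name): name is "scene" or "top" or "wrist"; returns a dict with "image" (420x560x3 uint8, red, green, blue), "mtx" (3x3 intrinsics, pixels), "distortion" ([k1, k2, p1, p2, k3] as OpenCV has them; the pictures are not rectified), "R" (3x3) and "t" (3): a world point X has camera coordinates R X + t; the wrist camera has in their place "mount" (4x4, takes a point from camera to tool coordinates, whose origin is the TCP and whose axes are the flange's). Camera axes: x right, y down, z forward; pixel columns grow to the right and rows downward; lengths in m; the calibration is good to about 2 mm. A picture is of the moment at which its call begins: read the wrist's pose just before it. There is no depth.
- hand_in(): hands the job in; it is judged then, once.
The state is a dict: "time": time; "joint_pos": joint angles; "joint_vel": joint speeds; "tau": joint torques, N m; "ee_pos": TCP position; "orientation": TCP orientation; "contact_force": force on the tool from outside, world axes, zero at the start; "moment": the same for the moment, N m; "width": opening from 0.0 (shut) to 1.0 (fully open); "grip_force": force on a finger pad.
Only numpy, scipy, OpenCV 4.12 (cv2) and the standard library are available. Lean on these libraries where they do the work, as an engineer would, in place of code of your own. Each camera call takes 0.05 s, during which the arm holds its last target. There are 200 camera calls.

TASK

Free the small canvas from its clamp using a fingertip only. Roll the knurled rim of the big handwheel anticlockwise (seen from above) through two full turns and stop with its black rib back over the pointer on the base, then push the keeper bar by its upright post about a quarter turn anticlockwise, clear off the canvas. Push lightly, grip nothing, and leave the canvas and the things around it where they lie.

Things in the scene. Friction and masses are not known exactly. Their poses are not given: they have to be found in the camera images.
- clamp: Canvas clamp screwed to the table; it does not move. Origin on the handwheel's upright axis at table height; z up. The keeper bar lies along its -y at the start, the pointer on its base lies at -x (64 mm from the axis, 15 mm high). The base plate is 60 mm (x) by 150 mm (y) by 6 mm.
- wheel_axis (a point): Point on the handwheel's upright axis, 56 mm above the table: half-way up the rim at the start. The wheel is a flat aluminium disc 93 mm across over 30 coarse upright knurl ribs (2.4 mm proud), rim from 48 to 64 mm above the table at the start; a stud stands out of its middle to 84 mm. It is on a thread and rises 4 mm a turn when turned anticlockwise. It resists with about 0.03 N m (about 1 N at the rim). All else within 80 mm of the axis lies below 40 mm height.
- handwheel (a joint): Turn of the handwheel in rad, anticlockwise from above positive (loosening); 0 = tight, black rib on its top over the pointer; it starts within 0.25 of 0. Two full turns = 12.57. Its thread ends at 15.7. Until about 1 turn the keeper stays locked.
- keeper (a joint): Swing of the keeper bar about its pivot in rad, anticlockwise from above positive: 0 = over the canvas edge (bar along the clamp's -y), 1.57 = bar along the clamp's +x; from about 1.1 on it is clear of the canvas; hard stop at 2.0. Turns with about 0.12 N m and stays where it is left; about 0.06 rad of play while locked.
- keeper_pivot (a point): Top of the keeper's pivot head, 38 mm above the table, 75 mm from the wheel's axis on the clamp's -y side. The keeper bar is 22 mm wide and lies from 24 to 32 mm above the table.
- keeper_post (a point): Centre of the top of the upright round post on the keeper's outer end: 18 mm across, from the bar (32 mm) to 57 mm above the table, 88 mm from the pivot. Moves with the keeper.
- canvas: Small blue canvas, 196 by 151 by 22 mm, lying loose on the table with one long edge under the keeper; origin at the centre of its underside.
- jar_a: Glass pigment jar with white lid, 48 mm across, 56 mm high, loose; origin at the centre of its underside. Bystander.
- jar_b: Glass pigment jar with black lid, 46 mm across, 61 mm high, loose; origin at the centre of its underside. Bystander.
- tube: Paint tube, 36 by 115 by 25 mm, lying loose. Bystander.
- eraser_block: Eraser in a sleeve, 24 by 58 by 13 mm, loose. Bystander.
- tape_roll: Roll of masking tape lying flat, 100 mm across, 24 mm high, loose. Bystander.

How it is judged:
By the outcome, as a careful person would: the job done as asked, in the order asked, and still so for the second after the job is handed in, with the robot touching nothing.
It also fails if it takes over 70 s, if anything falls off the work surface, if the arm or the gripper's body presses on something with over 40 N, if the wrist force passes 120 N, or if a joint passes its speed limit or range.

## Working session

There is one attempt and no reset: what is moved stays moved. The work goes in short steps, Python scripts to look and compute and a shell command to move; the robot and the scene stay as the last step left them, time stands still between calls to the robot, and variables do not carry over. Pictures are saved under pics/ and viewed, at most 13 in all, crops included, and the job is handed in when it is done.

```bash
mkdir -p pics; ls; python3 - <<'E'
from plant import status,cams
import cv2,numpy as np
s=status.state();print({k:np.round(v,3).tolist() for k,v in s.items()})
for n in("scene","top"):
    c=cams.read_camera(n);cv2.imwrite(f"pics/{n}0.png",c["image"][:,:,::-1]);print(n,c["mtx"],c["distortion"],c["R"],c["t"])
E
```

```text
pics
{'time': 0.0, 'joint_pos': [-1.263, 0.418, -0.01, 1.614, 0.005, 1.111, -0.053], 'joint_vel': [-0.001, -0.0, 0.001, 0.002, 0.001, -0.0, 0.001], 'tau': [0.001, -86.443, 0.679, -43.49, 0.019, 0.007, -0.0], 'ee_pos': [0.214, 0.587, 0.245], 'orientation': [-0.547, -3.094, 0.002], 'contact_force': [-0.427, 0.164, -0.755], 'moment': [-0.015, 0.025, 0.003], 'grip_force': 0.0, 'width': 1.002}
scene [[528.64161644   0.         276.76806097]
 [  0.         528.64161644 205.32807687]
 [  0.           0.           1.        ]] [0.04503425 0.         0.         0.         0.        ] [[-0.4399059  -0.89779014  0.02134624]
 [-0.36658723  0.15782253 -0.91690013]
 [ 0.81981498 -0.41117504 -0.39854546]] [0.36762195 0.18547436 0.87627372]
top [[394.08794779   0.         280.25174153]
 [  0.         394.08794779 213.10378492]
 [  0.           0.           1.        ]] [-0.00951699  0.          0.          0.          0.        ] [[-2.79491093e-02 -9.99607823e-01 -1.74556398e-03]
 [-9.95262970e-01  2.79902079e-02 -9.31030005e-02]
 [ 9.31153463e-02 -8.64850741e-04 -9.95654952e-01]] [0.18790669 0.42305518 0.93415151]
```

View pics/top0.png

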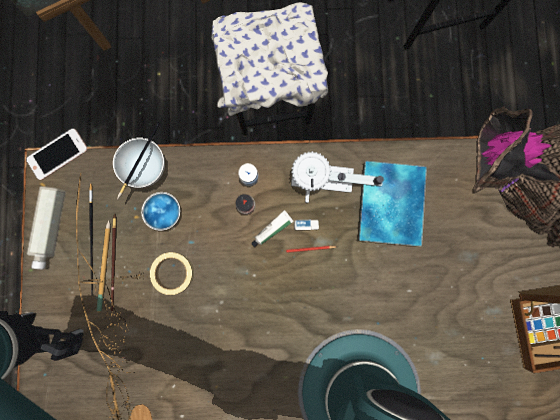

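View pics/scene0.png

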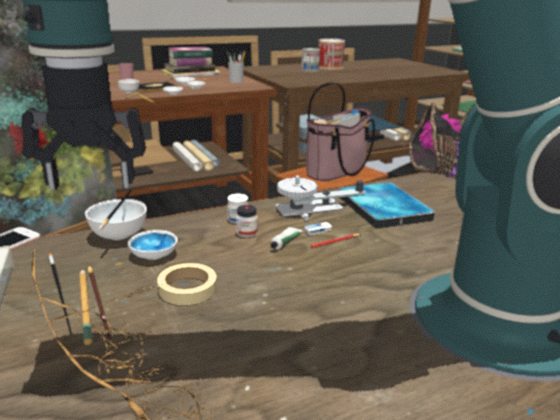

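The top view shows the wheel at about (310,171), the pointer near (308,199), the keeper post near (378,181), and the canvas centred at about (392,204). The jars are at (248,174) and (245,204). I'll enlarge this area and measure it.

```bash
cat > h.py <<'E'
import cv2,numpy as np
from plant import status,cams
from scipy.spatial.transform import Rotation as Ro
def back(c,uv,z):
    p=cv2.undistortPoints(np.array([[uv]],float),c["mtx"],np.array(c["distortion"]))[0,0]
    R,t=np.array(c["R"]),np.array(c["t"]);o=-R.T@t;d=R.T@np.array([p[0],p[1],1]);return o+d*(z-o[2])/d[2]
def proj(c,X):
    return cv2.projectPoints(np.array(X,float).reshape(-1,3),cv2.Rodrigues(np.array(c["R"]))[0],np.array(c["t"]),c["mtx"],np.array(c["distortion"]))[0][:,0]
def wrist():
    s=status.state();c=cams.read_camera("wrist");M=np.array(c["mount"])
    T=np.eye(4);T[:3,:3]=Ro.from_rotvec(s["orientation"]).as_matrix();T[:3,3]=s["ee_pos"];W=np.linalg.inv(T@M)
    c["R"],c["t"]=W[:3,:3],W[:3,3];return c
def crop(c,x,y,w,h,k,name):
    cv2.imwrite(name,cv2.resize(c["image"][y:y+h,x:x+w,::-1],None,fx=k,fy=k,interpolation=cv2.INTER_CUBIC))
E
python3 - <<'E'
from h import *
c=cams.read_camera("top");crop(c,230,130,200,130,4,"pics/c1.png")
for n,uv,z in [("wheel",(310,171),.064),("post",(378,181),.057),("pointer",(308,199),.015)]:print(n,back(c,uv,z))
E
```

```text
wheel [0.52065297 0.10391424 0.064     ]
post [ 0.49381686 -0.05520927  0.057     ]
pointer [0.4612799  0.10728513 0.015     ]
```

View pics/c1.png

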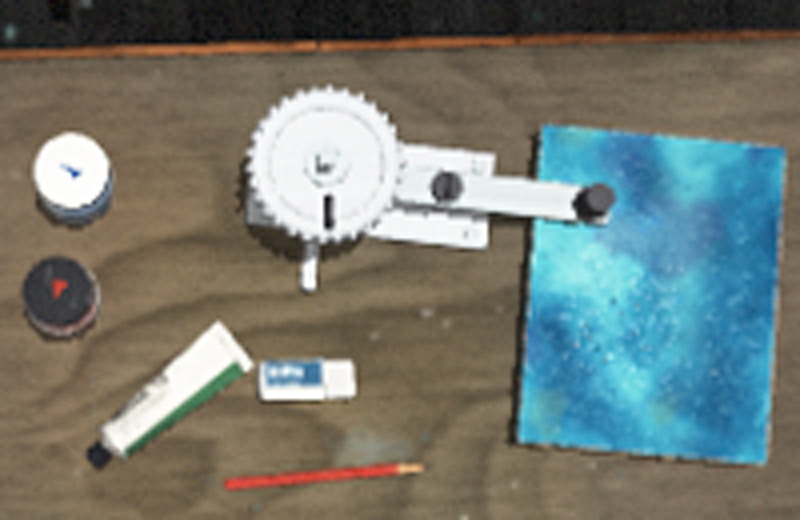

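The enlarged crop shows the wheel rim spanning x 248–398 and y 88–243, centred at (323,165). The black rib is at (328,212), the pointer tip at (308,288), the pivot at (447,186) and the post top at (597,199).

```bash
python3 - <<'E'
from h import *
c=cams.read_camera("top");f=lambda x,y,z:back(c,(230+(x-1.5)/4,130+(y-1.5)/4),z)
w=f(323.5,165.5,.064);p=f(447,186,.038);o=f(597,199,.057);q=f(309,285,.015);r=f(328,212,.064)
for n,a in zip("wpoqr",(w,p,o,q,r)):print(n,a.round(4))
n=lambda a:np.linalg.norm(a[:2])
print(n(p-w),n(o-p),n(q-w));g=lambda a:np.degrees(np.arctan2(a[1],a[0])).round(1)
print(g(w-q),g(w-p)-90,g(p-o)-90, "rib",g(r-w),g(q-w))
for nm,x,y,z in[("jarA",73,170,.056),("jarB",60,292,.061),("er",308,380,.013),("cv1",543,126,.022),("cv2",518,443,.022),("cv3",785,150,.022),("tubeend",220,325,.02)]:print(nm,f(x,y,z).round(3))
E
```

```text
w [0.5206 0.1027 0.064 ]
p [0.5113 0.0271 0.038 ]
o [ 0.4976 -0.0575  0.057 ]
q [0.4567 0.1102 0.015 ]
r [0.4931 0.1011 0.064 ]
0.07620628523250542 0.08567553516614326 0.06430332278763591
-6.6 -7.0 -9.200000000000003 rib -176.6 173.4
jarA [0.524 0.249 0.056]
jarB [0.451 0.258 0.061]
er [0.399 0.113 0.013]
cv1 [ 0.55  -0.036  0.022]
cv2 [ 0.357 -0.011  0.022]
cv3 [ 0.531 -0.183  0.022]
tubeend [0.433 0.165 0.02 ]
```

```bash
cat > g.py <<'E'
# rows for rolling: python3 g.py phi0 phi1 R0 R1 [fromnow] ; R = radius of the corner from the axis, mm
import sys,numpy as np
A=np.array([.5205,.103])
def tcp(phi,R):
    psi=phi+30;d=lambda a:np.array([np.cos(np.radians(a)),np.sin(np.radians(a))])
    return A+R/1e3*d(phi)-.0182*d(psi+143),psi
if __name__=="__main__":
    a,b,r0,r1=map(float,sys.argv[1:5]);p0,s0=tcp(a,r0)
    if len(sys.argv)>5:
        from plant import status
        from scipy.spatial.transform import Rotation as Ro
        s=status.state();m=Ro.from_rotvec(s["orientation"]).as_matrix();p0=np.array(s["ee_pos"])[:2];s0=np.degrees(np.arctan2(m[1,1],m[0,1]));print("now",np.round(s["ee_pos"],4),s0)
    for i in range(1,11):
        p,q=tcp(a+(b-a)*i/10,r0+(r1-r0)*i/10);print([*(float(v) for v in (p-p0).round(4)),float(np.radians(q-s0).round(3))])
E
python3 g.py -120 -120 60 60 now|head -2
```

```text
now [0.2141 0.587  0.2449] 69.95888810241223
[0.2654, -0.5505, -2.792]
```

```bash
python3 -m jog '[[0.0265,-0.046,0,-0.14,1],[0.053,-0.092,0,-0.28,1],[0.08,-0.138,0,-0.42,1],[0.106,-0.184,0,-0.56,1],[0.133,-0.23,0,-0.7,1],[0.159,-0.276,0,-0.84,1],[0.186,-0.322,0,-0.98,1],[0.212,-0.368,0,-1.12,1],[0.239,-0.414,0,-1.26,1],[0.265,-0.45,0,-1.4,1]]'; python3 g.py -120 -120 60 60 now|head -2
```

```text
time: 1.2
ee_pos: [0.4673, 0.1538, 0.2455]
orientation: [-2.416, -2.007, -0.001]
contact_force: [1.0, 1.0, 0.5]
width: 0.001
grip_force: 0.0
now [0.4673 0.1538 0.2455] -10.574488963305674
[0.0123, -0.1173, -1.386]
```

```bash
python3 -m jog '[[0,-0.02,0,-0.14,1],[0,-0.04,0,-0.28,1],[0,-0.06,0,-0.42,1],[0,-0.08,0,-0.56,1],[0,-0.1,0,-0.7,1],[0,-0.1,-0.01,-0.84,1],[0,-0.1,-0.03,-0.98,1],[0,-0.1,-0.05,-1.12,1],[0,-0.1,-0.06,-1.26,1],[0,-0.1,-0.07,-1.39,1]]'; python3 - <<'E'
from h import *
c=wrist();cv2.imwrite("pics/w1.png",c["image"][:,:,::-1])
print(proj(c,[[.5205,.103,.084],[.5205,.103,.064]]))
print(np.round(status.state()["joint_pos"],3))
E
python3 g.py -120 -120 60 60 now|head -2
```

```text
time: 2.2
ee_pos: [0.4666, 0.0557, 0.1746]
orientation: [3.141, -0.006, -0.001]
contact_force: [0.2, 0.4, 0.8]
width: 0.003
grip_force: 0.0
[[208.59624208 148.47701587]
 [214.43754359 144.72710614]]
[-0.788  0.283  0.699  2.076 -0.238  0.862 -1.535]
now [0.466  0.0557 0.1734] -90.68317008355154
[0.0135, -0.0192, 0.012]
```

View pics/w1.png

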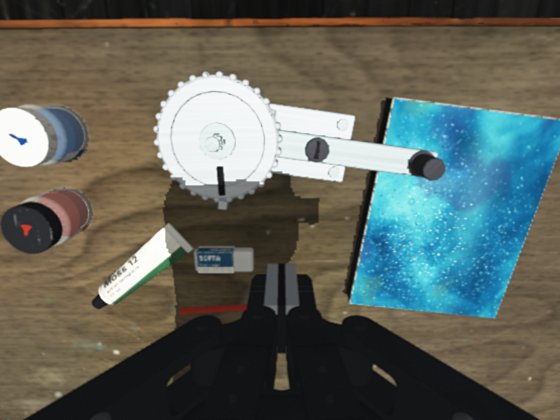

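The wrist view shows the wheel centre near (218,137), the black rib at (221,180), the post at (428,165) and the shut fingertips at the bottom. The projected centre is about 9 px off the seen one, so I'll check again with the arm at rest.

```bash
python3 - <<'E'
from h import *
for _ in range(3):status.state()
c=wrist();s=status.state();print(s["ee_pos"],np.abs(s["joint_vel"]).max())
g=cv2.cvtColor(c["image"],cv2.COLOR_RGB2GRAY)
print(proj(c,[[.5205,.103,.064]]))
m=(g>170).astype(np.uint8)
k=cv2.HoughCircles(cv2.medianBlur(g,5),cv2.HOUGH_GRADIENT,1,50,param1=100,param2=20,minRadius=55,maxRadius=70);print(k)
if k is not None:print(back(c,k[0,0,:2],.064))
crop(c,140,50,330,170,2.4,"pics/w2.png")
for t,x,y,z in[("stud",218,138,.07),("piv",317,149,.038),("post",428,165,.057)]:print(t,back(c,(x,y),z))
E
```

```text
[0.46618405 0.05568655 0.17430376] 0.13727934189508426
[[213.38293247 144.46539353]]
None
stud [0.52557313 0.09823717 0.07      ]
piv [0.51275974 0.02635935 0.038     ]
post [ 0.50245495 -0.05501511  0.057     ]
```

View pics/w2.png

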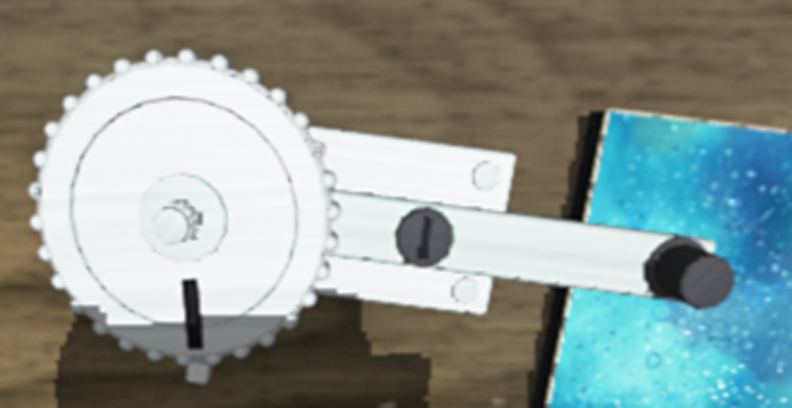

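The crop shows round knurl pegs, with the rim centred near crop (185,207), which is picture (217,136). The stud top is at (172,225), which is (212,144), and the post top is at (706,281), which is (434,167).

```bash
python3 - <<'E'
from h import *
c=wrist();s=status.state();print(s["ee_pos"],np.abs(s["joint_vel"]).max())
for t,x,y,z in[("rim",217,136.3,.062),("stud",211.7,143.8,.084),("post",434.2,167,.057),("piv",317,148.7,.038),("ptr",222.5,204,.015)]:print(t,back(c,(x,y),z).round(4))
t=cams.read_camera("top");print(proj(t,[[.5205,.103,.064],[.5205,.103,.084]]))
E
```

```text
[0.46651668 0.05574727 0.17500147] 0.04306003248607501
rim [0.5255 0.1012 0.062 ]
stud [0.5229 0.1008 0.084 ]
post [ 0.5022 -0.0599  0.057 ]
piv [0.5134 0.0268 0.038 ]
ptr [0.4603 0.109  0.015 ]
[[310.39414522 171.05374643]
 [311.04622515 169.30650643]]
```

```bash
sed -i 's/\[.5205,.103\]/[.5218,.1018]/' g.py; python3 g.py -120 -120 58 58 now|head -2; python3 g.py -120 -100 58 46
```

```text
now [0.4668 0.0558 0.1755] -89.66157328367241
[0.015, -0.0187, -0.006]
[0.0028, -0.0003, 0.035]
[0.0057, -0.0005, 0.07]
[0.0085, -0.0005, 0.105]
[0.0112, -0.0005, 0.14]
[0.0139, -0.0003, 0.175]
[0.0166, -0.0, 0.209]
[0.0192, 0.0003, 0.244]
[0.0217, 0.0008, 0.279]
[0.0242, 0.0014, 0.314]
[0.0266, 0.0021, 0.349]
```

```bash
python3 -m jog '[[0.005,-0.007,-0.01,0,1],[0.01,-0.014,-0.03,0,1],[0.015,-0.0187,-0.05,0,1],[0.015,-0.0187,-0.075,0,1],[0.015,-0.0187,-0.095,0,1],[0.015,-0.0187,-0.113,0,1],[0.015,-0.0187,-0.113,0,1],[0.015,-0.0187,-0.113,0,1],[0.015,-0.0187,-0.113,0,1],[0.015,-0.0187,-0.113,0,1]]'; python3 g.py -120 -120 58 58 now|head -2;
```

```text
time: 3.4
ee_pos: [0.4823, 0.0373, 0.0632]
orientation: [-3.141, -0.004, -0.002]
contact_force: [0.3, 0.0, 0.2]
width: -0.002
grip_force: 0.0
now [0.4823 0.0373 0.0632] -89.84521710477873
[-0.0005, -0.0003, -0.003]
```

Tracking is good. Next is engagement.

```bash
python3 -m jog '[[0.0028,-0.0003,0,0.035,1],[0.0057,-0.0005,0,0.07,1],[0.0085,-0.0005,0,0.105,1],[0.0112,-0.0005,0,0.14,1],[0.0139,-0.0003,0,0.175,1],[0.0166,0,0,0.209,1],[0.0192,0.0003,0,0.244,1],[0.0217,0.0008,0,0.279,1],[0.0242,0.0014,0,0.314,1],[0.0266,0.0021,0,0.349,1]]'; python3 g.py -100 -100 46 46 now|head -2;python3 g.py -100 -55 46 45.5
```

```text
time: 4.4
ee_pos: [0.5086, 0.0392, 0.0623]
orientation: [-3.093, -0.553, 0.0]
contact_force: [-0.4, -0.5, -0.2]
width: -0.002
grip_force: 0.0
now [0.5086 0.0392 0.0623] -69.73480794224662
[-0.0001, -0.0001, -0.005]
[0.005, -0.0008, 0.079]
[0.01, -0.0012, 0.157]
[0.015, -0.0012, 0.236]
[0.02, -0.0008, 0.314]
[0.025, -0.0001, 0.393]
[0.0298, 0.0011, 0.471]
[0.0346, 0.0026, 0.55]
[0.0392, 0.0045, 0.628]
[0.0437, 0.0068, 0.707]
[0.048, 0.0094, 0.785]
```

```bash
python3 -m jog '[[0.0001,0.0005,0,0,1],[0.0002,0.001,0,0,1],[0.0003,0.0015,0,0,1],[0.0003,0.002,0,0,1],[0.0004,0.0025,0,0,1],[0.0005,0.003,0,0,1],[0.0005,0.003,0,0,1],[0.0005,0.003,0,0,1],[0.0005,0.003,0,0,1],[0.0005,0.003,0,0,1]]'; python3 - <<'E'
from h import *
c=wrist();print(status.state()["ee_pos"]);crop(c,140,120,280,200,2.8,"pics/w3.png")
E
```

```text
time: 5.4
ee_pos: [0.5089, 0.0421, 0.0623]
orientation: [-3.093, -0.548, 0.0]
contact_force: [0.4, -0.4, -0.8]
width: -0.004
grip_force: 0.0
[0.50890184 0.04213471 0.06226169]
```

View pics/w3.png

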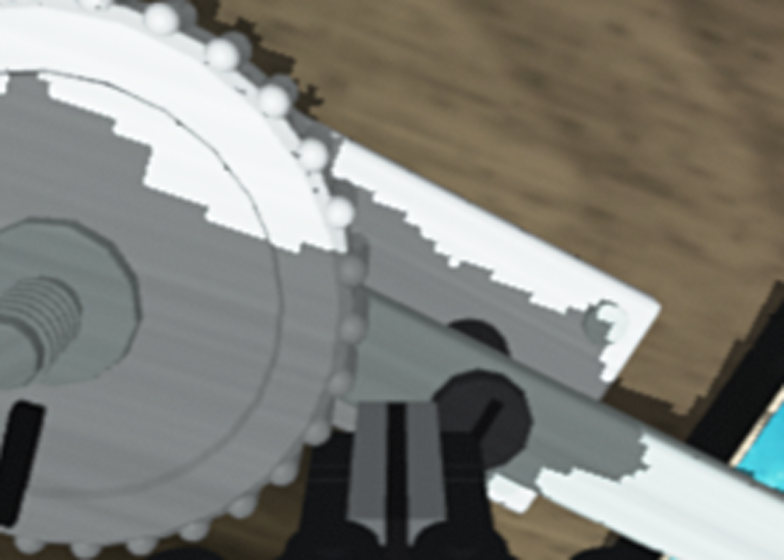

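The close-up shows the fingertip corner at crop (358,402) and the nearest pegs at (340,383) and (315,432), so the gap is about 2–3 mm. The tip is slimmer than I assumed, so I'll go farther in while rolling.

```bash
python3 g.py -100 -70 43 39
```

```text
[0.0032, -0.0002, 0.052]
[0.0064, -0.0002, 0.105]
[0.0095, -0.0001, 0.157]
[0.0126, 0.0002, 0.209]
[0.0157, 0.0007, 0.262]
[0.0188, 0.0013, 0.314]
[0.0217, 0.0021, 0.367]
[0.0246, 0.0031, 0.419]
[0.0275, 0.0041, 0.471]
[0.0302, 0.0054, 0.524]
```

```bash
python3 -m jog '[[0.0032,-0.0002,0,0.052,1],[0.0064,-0.0002,0,0.105,1],[0.0095,-0.0001,0,0.157,1],[0.0126,0.0002,0,0.209,1],[0.0157,0.0007,0,0.262,1],[0.0188,0.0013,0,0.314,1],[0.0217,0.0021,0,0.367,1],[0.0246,0.0031,0,0.419,1],[0.0275,0.0041,0,0.471,1],[0.0302,0.0054,0,0.524,1]]'; python3 g.py -70 -70 39 39 now|head -2; python3 g.py -70 -20 39 38.5; python3 - <<'E'
from h import *
c=wrist();crop(c,100,100,280,220,2.5,"pics/w4.png")
E
```

```text
time: 6.45
ee_pos: [0.5396, 0.0459, 0.0624]
orientation: [2.844, 1.331, 0.0]
contact_force: [1.1, -10.1, 2.2]
width: 0.001
grip_force: 4.8
now [0.5396 0.0459 0.0624] -39.84078581978678
[-0.0004, 0.0015, -0.003]
[0.0047, 0.0018, 0.087]
[0.0091, 0.0039, 0.175]
[0.0134, 0.0065, 0.262]
[0.0174, 0.0094, 0.349]
[0.0212, 0.0126, 0.436]
[0.0246, 0.0162, 0.524]
[0.0278, 0.02, 0.611]
[0.0305, 0.0241, 0.698]
[0.0329, 0.0284, 0.785]
[0.035, 0.033, 0.873]
```

View pics/w4.png

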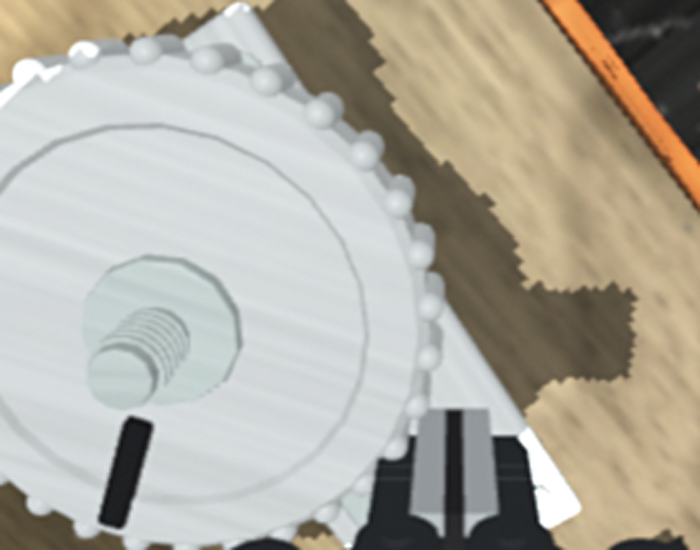

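The tip is in contact, between the pegs at (397,447) and (415,405), with the black rib at (127,470). The radial force is about 10 N, so I'll ease off 1 mm and roll on.

```bash
python3 -m jog '[[0.0047,0.001,0,0.087,1],[0.0092,0.003,0,0.175,1],[0.0137,0.0056,0,0.262,1],[0.018,0.0087,0,0.349,1],[0.0219,0.012,0,0.436,1],[0.0254,0.0157,0,0.524,1],[0.0286,0.0196,0,0.611,1],[0.0314,0.0237,0,0.698,1],[0.0339,0.0281,0,0.785,1],[0.0359,0.0327,0,0.873,1]]'; python3 g.py -20 -20 39.5 39.5 now|head -2; python3 g.py -20 30 39.5 39.5; python3 - <<'E'
from h import *
c=wrist();crop(c,0,60,400,300,2,"pics/w5.png")
print(proj(c,[[.5218,.1018,.064]]),[proj(c,[[.5218+.03*np.cos(a),.1018+.03*np.sin(a),.064]]).round() for a in np.radians([-180,-150,-120])])
E
```

```text
time: 7.5
ee_pos: [0.5768, 0.0794, 0.063]
orientation: [2.011, 2.409, 0.003]
contact_force: [7.9, -4.7, 2.4]
width: 0.0
grip_force: 4.1
now [0.5768 0.0794 0.063 ] 10.281079672095725
[-0.0017, 0.0007, -0.005]
[0.0017, 0.0047, 0.087]
[0.003, 0.0096, 0.175]
[0.0038, 0.0145, 0.262]
[0.0042, 0.0196, 0.349]
[0.0042, 0.0246, 0.436]
[0.0037, 0.0296, 0.524]
[0.0028, 0.0345, 0.611]
[0.0015, 0.0394, 0.698]
[-0.0002, 0.0441, 0.785]
[-0.0024, 0.0486, 0.873]
[[160.60241122 230.16539497]] [array([[ 87., 218.]]), array([[ 97., 252.]]), array([[123., 279.]])]
```

View pics/w5.png

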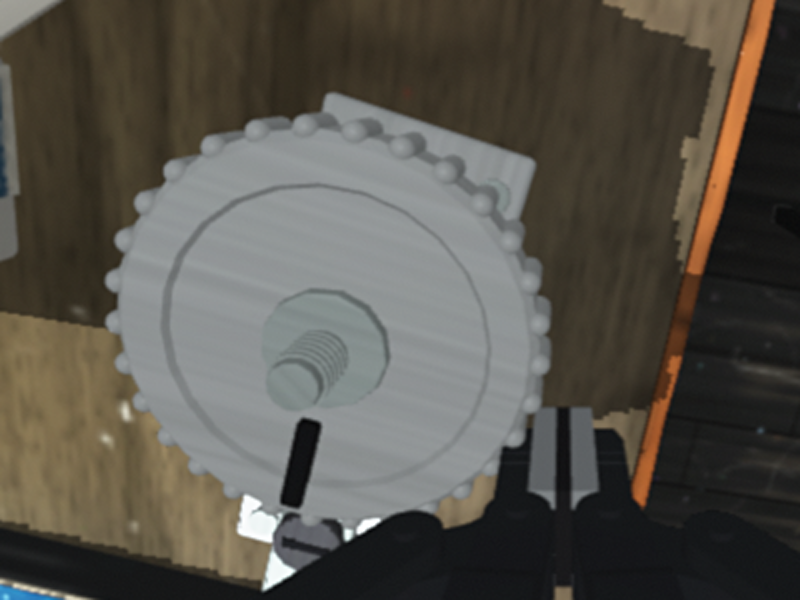

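The wheel follows the finger: the black rib is now at (300,462), about 75° on. I'll continue with slightly less pressure.

```bash
python3 g.py -20 50 39.5 40.3; echo; python3 g.py 50 120 40.3 40.3
```

```text
[0.0023, 0.0066, 0.122]
[0.0038, 0.0135, 0.244]
[0.0045, 0.0206, 0.367]
[0.0043, 0.0276, 0.489]
[0.0032, 0.0346, 0.611]
[0.0013, 0.0415, 0.733]
[-0.0014, 0.048, 0.855]
[-0.0049, 0.0542, 0.977]
[-0.0092, 0.0599, 1.1]
[-0.0141, 0.0651, 1.222]

[-0.0056, 0.0045, 0.122]
[-0.0116, 0.0082, 0.244]
[-0.0181, 0.0112, 0.367]
[-0.0249, 0.0133, 0.489]
[-0.0319, 0.0147, 0.611]
[-0.039, 0.0151, 0.733]
[-0.0462, 0.0147, 0.855]
[-0.0532, 0.0134, 0.977]
[-0.06, 0.0113, 1.1]
[-0.0665, 0.0084, 1.222]
```

```bash
python3 -m jog '[[0.0023,0.0066,0,0.122,1],[0.0038,0.0135,0,0.244,1],[0.0045,0.0206,0,0.367,1],[0.0043,0.0276,0,0.489,1],[0.0032,0.0346,0,0.611,1],[0.0013,0.0415,0,0.733,1],[-0.0014,0.048,0,0.855,1],[-0.0049,0.0542,0,0.977,1],[-0.0092,0.0599,0,1.1,1],[-0.0141,0.0651,0,1.222,1]]'; python3 g.py 50 50 40.3 40.3 now|head -2; python3 -c "
from plant import status;print(status.state()['joint_pos'])"
```

```text
time: 8.55
ee_pos: [0.5614, 0.1458, 0.0626]
orientation: [0.262, 3.129, 0.001]
contact_force: [1.1, 0.8, 1.2]
width: 0.003
grip_force: 1.1
now [0.5614 0.1458 0.0626] 80.44454565195065
[-0.0004, -0.0007, -0.008]
[-0.15441735  0.57870213 -0.19646216  1.85118462  0.16173129  0.72547753
  0.96320042]
```

```bash
python3 g.py 50 120 40.3 38.8
```

```text
[-0.0056, 0.0043, 0.122]
[-0.0118, 0.0079, 0.244]
[-0.0183, 0.0108, 0.367]
[-0.025, 0.0128, 0.489]
[-0.032, 0.0139, 0.611]
[-0.039, 0.0142, 0.733]
[-0.046, 0.0137, 0.855]
[-0.0528, 0.0123, 0.977]
[-0.0595, 0.0101, 1.1]
[-0.0657, 0.0071, 1.222]
```

```bash
python3 -m jog '[[-0.006,0.0035,0,0.122,1],[-0.0122,0.0071,0,0.244,1],[-0.0186,0.0102,0,0.367,1],[-0.025,0.0124,0,0.489,1],[-0.032,0.0137,0,0.611,1],[-0.039,0.0142,0,0.733,1],[-0.046,0.0137,0,0.855,1],[-0.0528,0.0123,0,0.977,1],[-0.0595,0.0101,0,1.1,1],[-0.0657,0.0071,0,1.222,1]]'; python3 g.py 120 120 38.8 38.8 now|head -2; python3 - <<'E'
from h import *
c=wrist();crop(c,0,60,400,300,2,"pics/w6.png")
print(proj(c,[[.5218,.1018,.064]]),[(a,proj(c,[[.5218+.03*np.cos(np.radians(a)),.1018+.03*np.sin(np.radians(a)),.066]]).round().tolist()) for a in range(-120,80,30)])
m=cv2.inRange(c["image"],(0,0,0),(45,45,45));n,l,st,ce=cv2.connectedComponentsWithStats(m)
for i in range(1,n):
    if 100<st[i,4]<1500:print(st[i],ce[i].round())
E
```

```text
time: 9.55
ee_pos: [0.4951, 0.1528, 0.0624]
orientation: [-1.582, 2.713, 0.0]
contact_force: [-0.4, 2.0, 1.8]
width: 0.005
grip_force: 1.3
now [0.4951 0.1528 0.0624] 150.48168054355577
[0.0002, -0.0006, -0.008]
[[165.55108248 233.6018608 ]] [(-120, [[156.0, 163.0]]), (-90, [[118.0, 173.0]]), (-60, [[94.0, 200.0]]), (-30, [[91.0, 235.0]]), (0, [[107.0, 268.0]]), (30, [[136.0, 290.0]]), (60, [[171.0, 299.0]])]
[438  33  15  13 101] [445.  39.]
[110  39  17  42 146] [121.  62.]
[ 85  47  28  19 180] [99. 56.]
[133  48  15  27 163] [141.  60.]
[437  53   8  22 108] [441.  62.]
[429  87  12  36 143] [434. 102.]
[330 115  32  50 451] [346. 139.]
[491 159  24  21 153] [504. 169.]
[  0 163  29  50 762] [  9. 190.]
[357 167  26  32 131] [369. 183.]
[266 179  38  40 370] [283. 196.]
[365 236  44  51 331] [385. 263.]
[544 253  16  23 194] [554. 266.]
[138 272  19  44 448] [147. 293.]
```

The black rib is at (147,293), an angle of about 39°, so the wheel has moved about 216° and 494° remain. I'll back off and wind back around the outside.

```bash
cat > g2.py <<'E'
import sys
from g import *
# legs: R phi-list
def leg(a,b,R,p0,s0,n):
    for i in range(1,n+1):
        p,s=tcp(a+(b-a)*i/n,R);print([*(float(v) for v in (p-p0).round(3)),float(np.radians(s-s0).round(2))])
p0,s0=tcp(120,38.8);print("A");leg(120,120,54,p0,s0,1);leg(120,55,54,p0,s0,8)
for a,b in((55,-25),(-25,-105),(-105,-125)):
    p0,s0=tcp(a,54);print(a,b);leg(a,b,54,p0,s0,10 if b>-125 else 3)
E
python3 g2.py
```

```text
A
[-0.008, 0.013, 0.0]
[0.002, 0.017, -0.14]
[0.012, 0.02, -0.28]
[0.022, 0.022, -0.43]
[0.032, 0.022, -0.57]
[0.042, 0.02, -0.71]
[0.052, 0.017, -0.85]
[0.061, 0.013, -0.99]
[0.07, 0.007, -1.13]
55 -25
[0.008, -0.007, -0.14]
[0.014, -0.014, -0.28]
[0.02, -0.023, -0.42]
[0.024, -0.032, -0.56]
[0.027, -0.041, -0.7]
[0.029, -0.051, -0.84]
[0.029, -0.061, -0.98]
[0.028, -0.071, -1.12]
[0.025, -0.081, -1.26]
[0.021, -0.09, -1.4]
-25 -105
[-0.005, -0.009, -0.14]
[-0.011, -0.016, -0.28]
[-0.019, -0.023, -0.42]
[-0.027, -0.029, -0.56]
[-0.036, -0.034, -0.7]
[-0.045, -0.037, -0.84]
[-0.055, -0.039, -0.98]
[-0.065, -0.04, -1.12]
[-0.075, -0.039, -1.26]
[-0.085, -0.037, -1.4]
-105 -125
[-0.008, 0.003, -0.12]
[-0.015, 0.007, -0.23]
[-0.022, 0.011, -0.35]
```

```bash
python3 -m jog '[[-0.004,0.007,0,0,1],[-0.008,0.013,0,0,1],[0.002,0.017,0,-0.14,1],[0.012,0.02,0,-0.28,1],[0.022,0.022,0,-0.43,1],[0.032,0.022,0,-0.57,1],[0.042,0.02,0,-0.71,1],[0.052,0.017,0,-0.85,1],[0.061,0.013,0,-0.99,1],[0.07,0.007,0,-1.13,1]]'
python3 -m jog '[[0.008,-0.007,0,-0.14,1],[0.014,-0.014,0,-0.28,1],[0.02,-0.023,0,-0.42,1],[0.024,-0.032,0,-0.56,1],[0.027,-0.041,0,-0.7,1],[0.029,-0.051,0,-0.84,1],[0.029,-0.061,0,-0.98,1],[0.028,-0.071,0,-1.12,1],[0.025,-0.081,0,-1.26,1],[0.021,-0.09,0,-1.4,1]]'
python3 -m jog '[[-0.005,-0.009,0,-0.14,1],[-0.011,-0.016,0,-0.28,1],[-0.019,-0.023,0,-0.42,1],[-0.027,-0.029,0,-0.56,1],[-0.036,-0.034,0,-0.7,1],[-0.045,-0.037,0,-0.84,1],[-0.055,-0.039,0,-0.98,1],[-0.065,-0.04,0,-1.12,1],[-0.075,-0.039,0,-1.26,1],[-0.085,-0.037,0,-1.4,1]]'
python3 g.py -120 -120 45 45 now|head -2;python3 g.py -120 -120 40 40 now|sed -n 2p;  python3 g.py -120 -84 40 38.8;python3 g.py -84 -14 38.8 39.2;python3 g.py -14 56 39.2 39.3;python3 g.py 56 126 39.3 38.5
```

```text
time: 10.6
ee_pos: [0.5654, 0.1605, 0.0622]
orientation: [0.137, 3.138, 0.0]
contact_force: [-0.9, 0.5, -0.2]
width: -0.001
grip_force: 0.0
time: 11.6
ee_pos: [0.5862, 0.0699, 0.0623]
orientation: [2.127, 2.311, 0.0]
contact_force: [-0.3, 0.6, -0.3]
width: 0.002
grip_force: 0.0
time: 12.6
ee_pos: [0.501, 0.0333, 0.0624]
orientation: [-3.116, -0.398, -0.001]
contact_force: [-0.0, 1.3, 0.1]
width: 0.001
grip_force: 0.0
now [0.501  0.0333 0.0624] -75.45793658741478
[-0.0126, 0.015, -0.254]
[-0.0101, 0.0193, -0.254]
[0.0032, -0.0017, 0.063]
[0.0065, -0.0033, 0.126]
[0.0099, -0.0046, 0.188]
[0.0133, -0.0057, 0.251]
[0.0168, -0.0066, 0.314]
[0.0204, -0.0072, 0.377]
[0.024, -0.0077, 0.44]
[0.0275, -0.0079, 0.503]
[0.0311, -0.0079, 0.565]
[0.0347, -0.0076, 0.628]
[0.0069, 0.0008, 0.122]
[0.0137, 0.0025, 0.244]
[0.0202, 0.005, 0.367]
[0.0263, 0.0083, 0.489]
[0.032, 0.0123, 0.611]
[0.0372, 0.0169, 0.733]
[0.0418, 0.0222, 0.855]
[0.0457, 0.028, 0.977]
[0.0489, 0.0342, 1.1]
[0.0513, 0.0408, 1.222]
[0.0016, 0.0068, 0.122]
[0.0023, 0.0138, 0.244]
[0.0021, 0.0208, 0.367]
[0.0011, 0.0277, 0.489]
[-0.0007, 0.0345, 0.611]
[-0.0034, 0.041, 0.733]
[-0.0068, 0.0471, 0.855]
[-0.0109, 0.0527, 0.977]
[-0.0157, 0.0578, 1.1]
[-0.0211, 0.0623, 1.222]
[-0.0059, 0.0037, 0.122]
[-0.0123, 0.0067, 0.244]
[-0.0189, 0.0088, 0.367]
[-0.0257, 0.0102, 0.489]
[-0.0327, 0.0107, 0.611]
[-0.0396, 0.0103, 0.733]
[-0.0465, 0.0091, 0.855]
[-0.0531, 0.0071, 0.977]
[-0.0594, 0.0043, 1.1]
[-0.0654, 0.0007, 1.222]
```

```bash
python3 -m jog '[[-0.009,0.004,0,-0.13,1],[-0.0171,0.0072,0,-0.254,1],[-0.014,0.013,0,-0.254,1],[-0.0101,0.0193,0,-0.254,1],[-0.0069,0.0176,0,-0.191,1],[-0.0036,0.016,0,-0.128,1],[-0.0002,0.0147,0,-0.066,1],[0.0032,0.0136,0,-0.003,1],[0.0067,0.0127,0,0.06,1],[0.0103,0.0121,0,0.123,1]]'
python3 g.py -98.4 -98.4 39.28 39.28 now|head -2;python3 g.py -98.4 -28.4 39.28 39
```

```text
time: 13.6
ee_pos: [0.5122, 0.044, 0.0623]
orientation: [3.081, 0.608, -0.0]
contact_force: [-3.5, -7.6, 4.3]
width: -0.0
grip_force: 3.6
now [0.5122 0.044  0.0623] -67.68317542426198
[-0.001, 0.0013, -0.013]
[0.007, -0.0008, 0.122]
[0.014, -0.0008, 0.244]
[0.0209, 0.0, 0.367]
[0.0277, 0.0017, 0.489]
[0.0342, 0.0043, 0.611]
[0.0404, 0.0076, 0.733]
[0.0461, 0.0116, 0.855]
[0.0513, 0.0163, 0.977]
[0.0558, 0.0215, 1.1]
[0.0597, 0.0273, 1.222]
```

```bash
python3 -m jog '[[0.007,-0.001,0,0.122,1],[0.014,-0.001,0,0.244,1],[0.0209,0,0,0.367,1],[0.0277,0.0017,0,0.489,1],[0.0342,0.0043,0,0.611,1],[0.0404,0.0076,0,0.733,1],[0.0461,0.0116,0,0.855,1],[0.0513,0.0163,0,0.977,1],[0.0558,0.0215,0,1.1,1],[0.0597,0.0273,0,1.222,1]]'
python3 g.py -28.4 -28.4 39 39 now|head -2;python3 g.py -28.4 46 39 38.5;  python3 g.py 46 121 38.5 38.3
```

```text
time: 14.6
ee_pos: [0.5736, 0.0716, 0.063]
orientation: [2.172, 2.266, 0.003]
contact_force: [4.5, -4.8, 2.8]
width: -0.001
grip_force: 3.0
now [0.5736 0.0716 0.063 ] 2.43739753381641
[-0.0026, 0.0011, -0.015]
[0.0033, 0.0066, 0.13]
[0.0057, 0.0136, 0.26]
[0.0072, 0.0209, 0.39]
[0.0078, 0.0282, 0.519]
[0.0073, 0.0356, 0.649]
[0.006, 0.0428, 0.779]
[0.0037, 0.0498, 0.909]
[0.0005, 0.0565, 1.039]
[-0.0035, 0.0626, 1.169]
[-0.0083, 0.0682, 1.299]
[-0.0055, 0.005, 0.131]
[-0.0115, 0.0092, 0.262]
[-0.0181, 0.0126, 0.393]
[-0.0251, 0.0151, 0.524]
[-0.0323, 0.0167, 0.654]
[-0.0397, 0.0173, 0.785]
[-0.047, 0.017, 0.916]
[-0.0543, 0.0157, 1.047]
[-0.0613, 0.0134, 1.178]
[-0.068, 0.0103, 1.309]
```

```bash
python3 -m jog '[[0.0033,0.0066,0,0.13,1],[0.0057,0.0136,0,0.26,1],[0.0072,0.0209,0,0.39,1],[0.0078,0.0282,0,0.519,1],[0.0073,0.0356,0,0.649,1],[0.006,0.0428,0,0.779,1],[0.0037,0.0498,0,0.909,1],[0.0005,0.0565,0,1.039,1],[-0.0035,0.0626,0,1.169,1],[-0.0083,0.0682,0,1.299,1]]'
python3 g.py 46 46 38.5 38.5 now|head -2
python3 -m jog '[[-0.0055,0.005,0,0.131,1],[-0.0115,0.0092,0,0.262,1],[-0.0181,0.0126,0,0.393,1],[-0.0251,0.0151,0,0.524,1],[-0.0323,0.0167,0,0.654,1],[-0.0397,0.0173,0,0.785,1],[-0.047,0.017,0,0.916,1],[-0.0543,0.0157,0,1.047,1],[-0.0613,0.0134,0,1.178,1],[-0.068,0.0103,0,1.309,1]]'
python3 g.py 121 121 38.3 38.3 now|head -2
cat > rib.py <<'E'
from h import *
c=wrist();A=np.array([.5218,.1018])
m=cv2.inRange(c["image"],(0,0,0),(45,45,45));n,l,st,ce=cv2.connectedComponentsWithStats(m)
for i in range(1,n):
    if 100<st[i,4]<1500:
        v=back(c,ce[i],.07)[:2]-A
        if .018<np.hypot(*v)<.042:print("rib cand",st[i].tolist(),np.hypot(*v),np.degrees(np.arctan2(v[1],v[0])))
E
python3 rib.py
```

```text
time: 15.6
ee_pos: [0.5652, 0.1417, 0.0634]
orientation: [0.357, 3.117, 0.004]
contact_force: [4.5, 3.2, 4.7]
width: -0.004
grip_force: 2.9
now [0.5652 0.1417 0.0634] 76.93117488716604
[-0.0025, -0.0007, -0.016]
time: 16.6
ee_pos: [0.4959, 0.1524, 0.0631]
orientation: [-1.616, 2.69, 0.002]
contact_force: [-2.4, 8.2, 5.9]
width: 0.0
grip_force: 3.6
now [0.4959 0.1524 0.0631] 151.9773826204899
[-0.0012, -0.0012, -0.017]
rib cand [78, 157, 52, 48, 734] 0.030306553512100896 -75.54372948269261
```

The rib is at -75.5°, so the wheel has turned about 461° and 249° remain. I'll wind back again.

```bash
python3 -m jog '[[-0.004,0.007,0,0,1],[-0.008,0.013,0,0,1],[0.002,0.017,0,-0.14,1],[0.012,0.02,0,-0.28,1],[0.022,0.022,0,-0.43,1],[0.032,0.022,0,-0.57,1],[0.042,0.02,0,-0.71,1],[0.052,0.017,0,-0.85,1],[0.061,0.013,0,-0.99,1],[0.07,0.007,0,-1.13,1]]'
python3 -m jog '[[0.008,-0.007,0,-0.14,1],[0.014,-0.014,0,-0.28,1],[0.02,-0.023,0,-0.42,1],[0.024,-0.032,0,-0.56,1],[0.027,-0.041,0,-0.7,1],[0.029,-0.051,0,-0.84,1],[0.029,-0.061,0,-0.98,1],[0.028,-0.071,0,-1.12,1],[0.025,-0.081,0,-1.26,1],[0.021,-0.09,0,-1.4,1]]'
python3 -m jog '[[-0.005,-0.009,0.0005,-0.14,1],[-0.011,-0.016,0.001,-0.28,1],[-0.019,-0.023,0.002,-0.42,1],[-0.027,-0.029,0.003,-0.56,1],[-0.036,-0.034,0.004,-0.7,1],[-0.045,-0.037,0.004,-0.84,1],[-0.055,-0.039,0.004,-0.98,1],[-0.065,-0.04,0.004,-1.12,1],[-0.075,-0.039,0.004,-1.26,1],[-0.085,-0.037,0.004,-1.4,1]]'
python3 rib.py
for R in 54 40; do python3 g.py -130 -130 $R $R now|head -2;done;  python3 g.py -130 -110 40 39.3;
```

```text
time: 17.65
ee_pos: [0.5654, 0.1583, 0.0623]
orientation: [0.097, 3.14, 0.0]
contact_force: [0.7, 0.6, -0.2]
width: 0.001
grip_force: 0.0
time: 18.65
ee_pos: [0.5861, 0.0677, 0.0622]
orientation: [2.097, 2.339, 0.0]
contact_force: [1.0, -0.4, -1.1]
width: 0.0
grip_force: 0.0
time: 19.65
ee_pos: [0.5009, 0.031, 0.0663]
orientation: [3.111, 0.438, 0.001]
contact_force: [-0.8, -0.5, 0.2]
width: -0.002
grip_force: 0.0
rib cand [174, 207, 54, 13, 604] 0.030424237498487612 -72.64109125276605
now [0.4994 0.0315 0.0661] -74.48007140130872
[-0.0256, 0.0165, -0.445]
now [0.4994 0.0315 0.0661] -74.48007140130872
[-0.0166, 0.0272, -0.445]
[0.0016, -0.0013, 0.035]
[0.0032, -0.0025, 0.07]
[0.0048, -0.0037, 0.105]
[0.0065, -0.0048, 0.14]
[0.0082, -0.0058, 0.175]
[0.01, -0.0068, 0.209]
[0.0118, -0.0077, 0.244]
[0.0136, -0.0086, 0.279]
[0.0155, -0.0094, 0.314]
[0.0173, -0.0101, 0.349]
```

```bash
python3 -m jog '[[-0.007,0.003,0,-0.12,1],[-0.014,0.008,0,-0.24,1],[-0.02,0.012,0,-0.36,1],[-0.0256,0.0165,0,-0.445,1],[-0.021,0.022,0,-0.445,1],[-0.0166,0.0272,0,-0.445,1],[-0.0134,0.0247,0,-0.375,1],[-0.0101,0.0224,0,-0.305,1],[-0.0066,0.0204,0,-0.236,1],[-0.003,0.0186,0,-0.166,1]]'
python3 g.py -114 -114 39.4 39.4 now|head -2; python3 g.py -114 -42 39.4 39
```

```text
time: 20.7
ee_pos: [0.4986, 0.0486, 0.0662]
orientation: [3.135, 0.196, -0.001]
contact_force: [-2.7, -4.5, 3.5]
width: -0.002
grip_force: 2.8
now [0.4986 0.0486 0.0662] -82.83370595028588
[-0.0022, 0.0016, -0.02]
[0.0067, -0.0027, 0.126]
[0.0136, -0.0046, 0.251]
[0.0208, -0.0056, 0.377]
[0.028, -0.0057, 0.503]
[0.0351, -0.0049, 0.628]
[0.0421, -0.0032, 0.754]
[0.0488, -0.0006, 0.88]
[0.0552, 0.0028, 1.005]
[0.061, 0.0069, 1.131]
[0.0663, 0.0118, 1.257]
```

```bash
python3 -m jog '[[0.0067,-0.0025,0,0.126,1],[0.0136,-0.0043,0,0.251,1],[0.0208,-0.0053,0,0.377,1],[0.028,-0.0055,0,0.503,1],[0.0351,-0.0047,0,0.628,1],[0.0421,-0.003,0,0.754,1],[0.0488,-0.0004,0,0.88,1],[0.0552,0.003,0,1.005,1],[0.061,0.0071,0,1.131,1],[0.0663,0.012,0,1.257,1]]'
python3 g.py -42 -42 39 39 now|head -2; python3 g.py -42 30 39 38.8;python3 g.py 30 100 38.8 38.3;
```

```text
time: 21.7
ee_pos: [0.5658, 0.0608, 0.0666]
orientation: [2.418, 2.004, 0.001]
contact_force: [0.7, -3.1, 1.8]
width: -0.002
grip_force: 1.2
now [0.5658 0.0608 0.0666] -10.710704641113091
[-0.0031, 0.0012, -0.023]
[0.0047, 0.0055, 0.126]
[0.0086, 0.0114, 0.251]
[0.0117, 0.0179, 0.377]
[0.014, 0.0247, 0.503]
[0.0155, 0.0317, 0.628]
[0.0161, 0.0388, 0.754]
[0.0157, 0.046, 0.88]
[0.0145, 0.053, 1.005]
[0.0124, 0.0598, 1.131]
[0.0094, 0.0663, 1.257]
[-0.0036, 0.0059, 0.122]
[-0.008, 0.0113, 0.244]
[-0.0129, 0.0162, 0.367]
[-0.0184, 0.0204, 0.489]
[-0.0244, 0.0239, 0.611]
[-0.0308, 0.0266, 0.733]
[-0.0374, 0.0285, 0.855]
[-0.0442, 0.0297, 0.977]
[-0.0511, 0.0299, 1.1]
[-0.058, 0.0294, 1.222]
```

```bash
python3 -m jog '[[0.0044,0.0056,0,0.126,1],[0.008,0.0115,0,0.251,1],[0.011,0.018,0,0.377,1],[0.0133,0.0247,0,0.503,1],[0.0147,0.0317,0,0.628,1],[0.0153,0.0388,0,0.754,1],[0.0149,0.0458,0,0.88,1],[0.0137,0.0526,0,1.005,1],[0.0116,0.0594,0,1.131,1],[0.0085,0.0659,0,1.257,1]]'
python3 g.py 30 30 38.8 38.8 now|head -2; python3 rib.py
```

```text
time: 22.7
ee_pos: [0.575, 0.1277, 0.0672]
orientation: [0.777, 3.04, 0.003]
contact_force: [4.4, 1.3, 2.9]
width: -0.0
grip_force: 2.8
now [0.575  0.1277 0.0672] 61.31843790120549
[-0.0029, 0.0006, -0.023]
rib cand [202, 193, 52, 28, 623] 0.027899406225178402 79.4394199127373
```

```bash
python3 -m jog '[[-0.0036,0.0059,0,0.122,1],[-0.008,0.0113,0,0.244,1],[-0.0129,0.0162,0,0.367,1],[-0.0184,0.0203,0,0.489,1],[-0.0244,0.0237,0,0.611,1],[-0.0308,0.0263,0,0.733,1],[-0.0374,0.0281,0,0.855,1],[-0.0442,0.0292,0,0.977,1],[-0.0511,0.0293,0,1.1,1],[-0.058,0.0287,0,1.222,1]]'
python3 g.py 100 100 38.3 38.3 now|head -2; python3 rib.py; python3 g.py 100 124 38.3 38.3
```

```text
time: 23.75
ee_pos: [0.5165, 0.1583, 0.0676]
orientation: [-1.109, 2.934, 0.003]
contact_force: [-0.4, 10.5, 8.3]
width: 0.001
grip_force: 5.8
now [0.5165 0.1583 0.0676] 131.41273673550205
[-0.0023, -0.0006, -0.025]
rib cand [205, 193, 52, 28, 509] 0.027326092151250557 152.24392550641792
[-0.0023, -0.0004, 0.042]
[-0.0047, -0.0008, 0.084]
[-0.0069, -0.0014, 0.126]
[-0.0092, -0.0021, 0.168]
[-0.0115, -0.0028, 0.209]
[-0.0137, -0.0036, 0.251]
[-0.0158, -0.0046, 0.293]
[-0.018, -0.0056, 0.335]
[-0.02, -0.0067, 0.377]
[-0.0221, -0.0079, 0.419]
```

```bash
python3 -m jog '[[-0.0025,0,0,0.042,1],[-0.005,0.0002,0,0.084,1],[-0.0073,-0.0003,0,0.126,1],[-0.0096,-0.001,0,0.168,1],[-0.0119,-0.0017,0,0.209,1],[-0.0141,-0.0025,0,0.251,1],[-0.0162,-0.0035,0,0.293,1],[-0.0184,-0.0045,0,0.335,1],[-0.02,-0.0055,0,0.36,1],[-0.02,-0.0055,0,0.36,1]]'
python3 g.py 121 121 38.3 38.3 now|head -2; python3 rib.py
```

```text
time: 24.8
ee_pos: [0.4958, 0.152, 0.0671]
orientation: [-1.611, 2.693, 0.002]
contact_force: [-3.8, 8.3, 7.2]
width: -0.006
grip_force: 4.6
now [0.4958 0.152  0.0671] 151.77705143404393
[-0.0011, -0.0007, -0.014]
rib cand [201, 194, 52, 28, 478] 0.026146415721061942 175.85244925081957
```

```bash
python3 -m jog '[[-0.004,0.007,0,0,1],[-0.008,0.014,0,0,1],[-0.01,0.017,0.03,0,1],[-0.02,0.01,0.07,-0.14,1],[-0.03,-0.02,0.11,-0.28,1],[-0.035,-0.05,0.13,-0.42,1],[-0.04,-0.08,0.13,-0.56,1],[-0.04,-0.11,0.13,-0.7,1],[-0.04,-0.14,0.13,-0.84,1],[-0.04,-0.17,0.13,-0.98,1]]'
python3 -m jog '[[0,-0.01,0,-0.14,1],[0,-0.02,0,-0.28,1],[0,-0.03,0,-0.42,1],[0,-0.04,0,-0.56,1],[0,-0.045,0,-0.7,1],[0,-0.045,0,-0.84,1],[0,-0.045,0,-0.98,1],[0,-0.045,0,-1.12,1],[0,-0.045,0,-1.26,1],[0,-0.045,0,-1.4,1]]'
python3 - <<'E'
from h import *
c=cams.read_camera("top");crop(c,270,130,150,110,5,"pics/t2.png")
c=wrist();cv2.imwrite("pics/w7.png",c["image"][:,:,::-1])
E
python3 g.py 0 0 40 40 now|head -1
```

```text
time: 25.85
ee_pos: [0.4548, -0.0208, 0.1966]
orientation: [-0.14, 3.138, -0.001]
contact_force: [0.6, -0.2, 0.2]
width: -0.001
grip_force: 0.0
time: 26.85
ee_pos: [0.4549, -0.0646, 0.1963]
orientation: [1.915, 2.491, -0.0]
contact_force: [0.2, 0.1, -0.1]
width: -0.002
grip_force: 0.0
now [ 0.4549 -0.0646  0.1963] 15.064913409415537
```

View pics/t2.png

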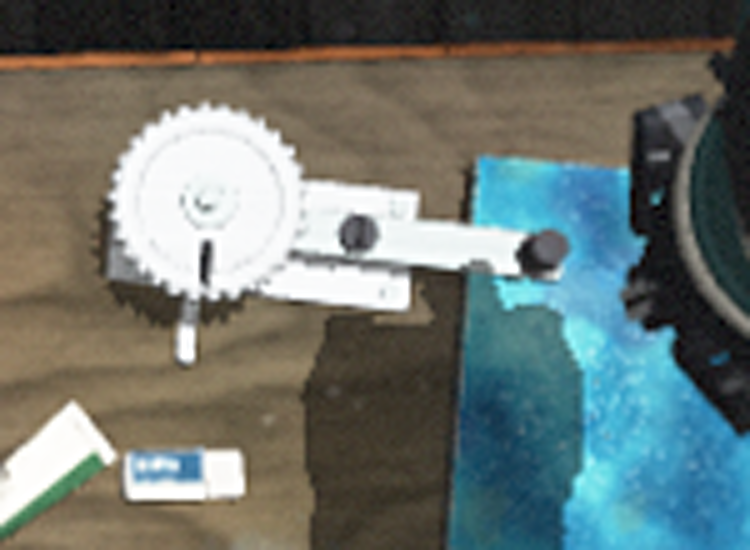

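The top view shows the wheel rim centred at crop (205,200), the black rib at (206,262) and the pointer tip at (186,360). The keeper is still at 0, with the post at (545,250).

```bash
python3 - <<'E'
from h import *
c=cams.read_camera("top");f=lambda x,y,z:back(c,(270+(x-2)/5,130+(y-2)/5),z)
for z in(.068,.072):
    w=f(205,200,z);r=f(206,262,z);t1=f(208,240,z);t2=f(203,284,z)
    a=lambda v:np.degrees(np.arctan2(v[1],v[0]));print(w,a(r-w),a(t2-t1),a(r-np.array([.5218,.1018,0])))
q=f(186,358,.015);print(q,a(q-w),a(q-np.array([.5218,.1018,0])))
c=wrist();m=cv2.inRange(c["image"],(0,0,0),(45,45,45));n,l,st,ce=cv2.connectedComponentsWithStats(m)
for i in range(1,n):
    if 100<st[i,4]<1500:
        v=back(c,ce[i],.072)
        print(st[i].tolist(),v.round(4),a(v-np.array([.5218,.1018,0])))
E
```

```text
[0.52311025 0.10272735 0.068     ] 178.89017334209998 171.57808475386747 176.9313568865073
[0.52229503 0.1030559  0.072     ] 178.8901733421 171.57808475386747 176.35209347249915
[0.45595544 0.11039894 0.015     ] 173.68372022339466 172.55959353468435
[509, 23, 14, 21, 117] [0.5761 0.1007 0.072 ] -1.1241418064988287
[282, 86, 15, 41, 188] [0.4396 0.014  0.072 ] -133.1080179213521
[197, 109, 137, 58, 310] [ 0.4312 -0.0118  0.072 ] -128.58041606162453
[321, 195, 19, 17, 155] [ 0.4894 -0.0476  0.072 ] -102.23081797935342
```

View pics/w7.png

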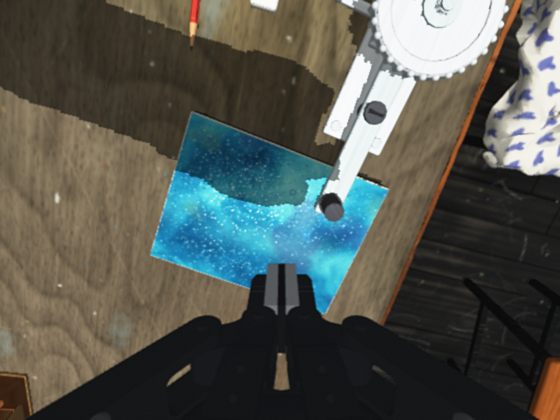

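The wrist view shows the post at (331,207) and the pivot at (375,113), with the canvas undisturbed. The rib is at about 175° against the pointer's 173°, which is good. Next I'll come down on the robot side of the post.

```bash
python3 - <<'E'
from h import *
c=wrist();print("post",back(c,(333,207),.057),"piv",back(c,(375,112),.038))
E
python3 -m jog '[[0.002,0.002,-0.01,-0.1,1],[0.005,0.005,-0.03,-0.2,1],[0.01,0.0085,-0.05,-0.3,1],[0.012,0.0085,-0.07,-0.385,1],[0.012,0.0085,-0.09,-0.385,1],[0.012,0.0085,-0.11,-0.385,1],[0.012,0.0085,-0.13,-0.385,1],[0.012,0.0085,-0.142,-0.385,1],[0.012,0.0085,-0.142,-0.385,1],[0.012,0.0085,-0.142,-0.385,1]]'
cat > k.py <<'E'
import sys,numpy as np
P=np.array([.5125,.027]);a,b,d0,d1=map(float,sys.argv[1:5])  # keeper angle deg, distance mm of TCP behind post centre
def T(k,d):
    e=lambda x:np.array([np.cos(np.radians(x)),np.sin(np.radians(x))])
    return P+.088*e(k-97)-d/1e3*e(k-7)
p0=T(a,d0);print(p0.round(4))
for i in range(1,11):
    f=i/10;p=T(a+(b-a)*f,d0+(d1-d0)*f)-p0;print([*(float(v) for v in p.round(4)),float(np.radians((b-a)*f).round(3))])
E
python3 k.py 0 0 35 35|head -1;python3 k.py 0 40 35 19;python3 k.py 40 90 19 19
```

```text
post [ 0.49794575 -0.05532092  0.057     ] piv [0.51027519 0.02793265 0.038     ]
time: 28.1
ee_pos: [0.4669, -0.0565, 0.0547]
orientation: [2.351, 2.084, 0.0]
contact_force: [-0.4, -0.3, 0.3]
width: -0.0
grip_force: 0.0
[ 0.467  -0.0561]
[ 0.467  -0.0561]
[0.0075, -0.0031, 0.07]
[0.0152, -0.0055, 0.14]
[0.023, -0.0072, 0.209]
[0.031, -0.0083, 0.279]
[0.039, -0.0087, 0.349]
[0.0469, -0.0085, 0.419]
[0.0548, -0.0076, 0.489]
[0.0625, -0.0061, 0.559]
[0.0701, -0.0039, 0.628]
[0.0775, -0.0011, 0.698]
[ 0.5445 -0.0572]
[0.0072, 0.0031, 0.087]
[0.0141, 0.0068, 0.175]
[0.0207, 0.0111, 0.262]
[0.0269, 0.016, 0.349]
[0.0326, 0.0214, 0.436]
[0.0378, 0.0273, 0.524]
[0.0425, 0.0336, 0.611]
[0.0466, 0.0403, 0.698]
[0.0501, 0.0473, 0.785]
[0.053, 0.0546, 0.873]
```

```bash
python3 -m jog '[[0.0075,-0.0031,0,0.07,1],[0.0152,-0.0055,0,0.14,1],[0.023,-0.0072,0,0.209,1],[0.031,-0.0083,0,0.279,1],[0.039,-0.0087,0,0.349,1],[0.0469,-0.0085,0,0.419,1],[0.0548,-0.0076,0,0.489,1],[0.0625,-0.0061,0,0.559,1],[0.0701,-0.0039,0,0.628,1],[0.0775,-0.0011,0,0.698,1]]'
```

```text
time: 29.1
ee_pos: [0.5449, -0.0581, 0.0555]
orientation: [1.493, 2.763, -0.0]
contact_force: [-1.4, -1.9, -0.3]
width: -0.0
grip_force: 0.8
```

```bash
python3 -m jog '[[0.0072,0.0031,0,0.087,1],[0.0141,0.0068,0,0.175,1],[0.0207,0.0111,0,0.262,1],[0.0269,0.016,0,0.349,1],[0.0326,0.0214,0,0.436,1],[0.0378,0.0273,0,0.524,1],[0.0425,0.0336,0,0.611,1],[0.0466,0.0403,0,0.698,1],[0.0501,0.0473,0,0.785,1],[0.053,0.0546,0,0.873,1]]'
python3 - <<'E'
from h import *
c=cams.read_camera("top");crop(c,270,120,160,120,5,"pics/t3.png")
E
```

```text
time: 30.1
ee_pos: [0.5981, -0.0034, 0.0556]
orientation: [0.184, 3.134, -0.002]
contact_force: [0.8, -1.5, -0.1]
width: 0.004
grip_force: 0.8
```

View pics/t3.png

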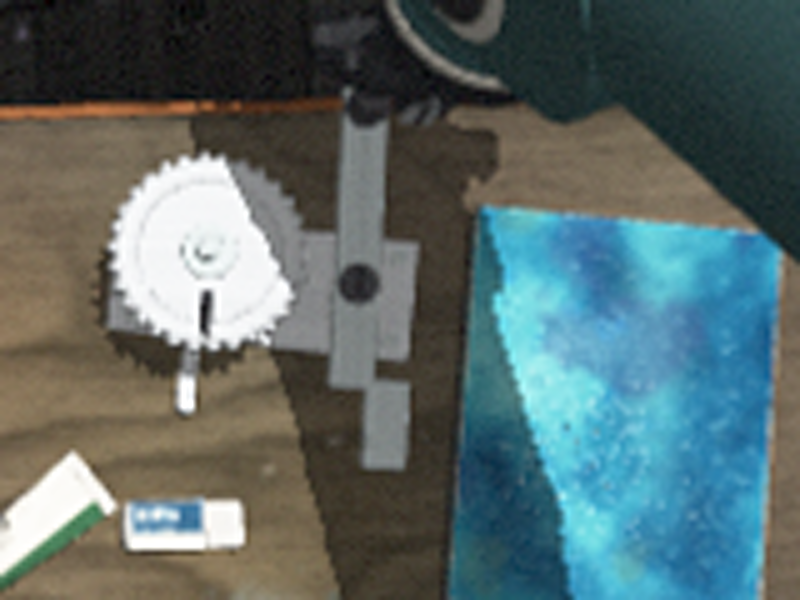

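The keeper bar now points to the far table edge, with its pivot at (358,283) and post at (367,108). That is about a quarter turn, clear of the canvas. The rib is still over the pointer, so I'll back off and hand in.

```bash
python3 -m jog '[[-0.001,-0.01,0,0,1],[-0.003,-0.025,0,0,1],[-0.004,-0.035,0.01,0,1],[-0.004,-0.035,0.05,0,1],[-0.004,-0.035,0.09,0,1],[-0.004,-0.035,0.12,0,1],[-0.004,-0.035,0.14,0,1],[-0.004,-0.035,0.14,0,1],[-0.004,-0.035,0.14,0,1],[-0.004,-0.035,0.14,0,1]]'
python3 - <<'E'
from h import *
from plant import hand_in
c=wrist();crop(c,0,0,560,420,1,"pics/end.png");c=cams.read_camera("top")
print(hand_in())
E
```

```text
time: 31.15
ee_pos: [0.5926, -0.0387, 0.1936]
orientation: [-0.191, -3.135, 0.0]
contact_force: [-0.1, 0.4, -0.6]
width: 0.002
grip_force: 0.0
the job is handed in; nothing more can be done
None
```

I handed the job in at about 31 s: the handwheel is two turns anticlockwise with its black rib within about 2–3° of the pointer, the keeper bar is swung about a quarter turn clear of the canvas, and the canvas and the items around it looked undisturbed in the last picture I viewed.

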